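# Mount a load cell in the test stand with its wing screw

## Task

Take the large load cell from its rest and slide its dark steel foot into the test stand, under the bridge, until it is fully home against the upright plate. Then turn the wing screw clockwise until it clamps the foot snugly: firm enough to hold, but not forced, because over-tightening spoils the cell. Work gently, do not knock or lean on the upright plate that the wings sweep past, leave everything else where it is and let go at the end.

Things in the scene. Friction and masses are not known exactly. Their poses are not given: they have to be found in the camera images.
- stand: Fixed aluminium test stand, base plate 140 x 110 x 12 mm on the bench. Origin on the bench straight below the wing screw's axis; x points from the open mouth to the upright plate, z up. A channel along x takes the cell's foot: floor 40 mm above the bench from x = -37 to +33 mm, 30.4 mm between the side cheeks (12 mm thick, tops 66 mm above the bench).
- mouth (a point): Middle of the channel floor's front edge (stand frame x -37, y 0, z 40 mm), axes as stand. From here the mouth flares outwards with a small ramp, to x = -49 mm in the stand frame.
- bridge_top (a point): Top of the boss on the steel bridge, on the screw's axis, 77 mm above the bench. The bridge crosses the channel from x = -15 to +15 mm (stand frame); underside 66 mm, top 74 mm above the bench.
- backplate: Steel upright plate of the stand, same origin and axes as stand. Front face at x = +33 mm (it is the stop for the cell's foot), 8 mm thick, 84 mm wide, top 122 mm above the bench, cream junction box behind it to x = 77 mm. The wings sweep 6 mm from its face.
- seat (a point): Where the middle of the lower edge of the foot's end face belongs: on the channel floor at the face of the upright plate (stand frame x 33, y 0, z 40 mm). Axes as stand.
- wing: The black wing head of the clamping screw, vertical, over the bridge. Origin on its axis near bench level (it sinks with the screw); x along the wings, z up. Wings 54 mm across, 8 mm thick, flat, from 99 to 124 mm above this origin; hub below them 18 mm in diameter, from 91 to 98 mm. Clockwise from above lowers it, 20 mm a turn (quick-action thread). It stays where it is left.
- wing_mid (a point): Mid-height of the wings on the screw's axis (111.5 mm above wing's origin). With a load of F newtons on the clamping foot, turning on takes 0.2 + 0.0032 F N m and turning back 0.2 - 0.0032 F (0.2 is the thread's drag, F = 0 until the foot meets the cell); held still, the torque lies anywhere between (after a brisk step that springs back a little it reads as turning back). Snug is F about 30 N.
- spindle: The screw's steel spindle, which sinks with the wings but does not turn, with the sprung swivel foot under the bridge that presses on the cell. The foot is set on the spindle by a locknut, differently each time: it meets the seated cell after roughly 0.4 to 2.5 rad of turning. From there its spring gives about 45 N per rad. Origin as wing, z up.
- cell: The large load cell: bar 145 mm long, 28 wide, 18 high, about 0.3 kg. Origin in the middle of its underside; x along the bar towards the foot, z up. Dark steel foot from x = +22.5 to +72.5 mm, the rest an aluminium beam with two joined cross holes; 10 mm button, 4 mm high, on top at x = -62 mm. Centre of mass about x = +22 mm. On its rest the underside is 22 mm above the bench.
- cell_foot_end (a point): Middle of the lower edge of the foot's end face (cell frame x = +72.5 mm, z = 0). Axes as cell. When the foot is home the free end sticks 75 mm out of the channel, and the cell stays lying there when let go.
- rest: Fixed grey rest for the cell: plate 125 x 72 x 4 mm with a rib 95 mm long, 18 mm wide along its x, top 22 mm above the bench. The cell lies along the rib. Origin in the middle of the underside.
- weight_500: Bystander: 500 g steel weight with a knob, 40 mm diameter, 64 mm high; origin at its foot.
- weight_200: Bystander: 200 g steel weight, 30 mm diameter, 48 mm high; origin at its foot.
- tweezers: Bystander: steel tweezers lying down, 130 mm long; origin in the middle.
- small_cell: Bystander: small load cell, plain aluminium bar 78 x 14 x 14 mm without a steel foot; origin in the middle of its underside.
- load_pan: Bystander: round steel load pan 72 mm diameter with a short stud, 22 mm high; origin at its foot.
- beaker: Bystander: glass beaker 60 mm diameter, 75 mm high; origin at its foot.
- hex_key: Bystander: hex key lying down, 90 mm long; origin in the middle.
There are look-alikes about, which are no part of the job. Of the things that look like the stand, the larger one is meant.

How it is judged:
By the outcome, as a careful person would: the job done as asked, in the order asked, and still so for the second after the job is handed in, with the robot touching nothing.
It also fails if it takes over 67 s, if anything falls off the work surface, if the arm or the gripper's body presses on something with over 40 N, if the wrist force passes 120 N, or if a joint passes its speed limit or range.

## Robot

A 6-joint arm with a two-finger parallel gripper is mounted at the origin on the work surface. World frame = base frame: x ahead of the robot, y to its left, z up, the work surface at z = 0. Lengths are in m, angles in rad, forces in N, time in s.
With the tool pointing down it reaches from about 0.35 to 0.85 m from the base axis. Payload 8.1 kg.
Tool frame: the origin (TCP) lies between the finger pads; the fingertips stand 11 mm ahead of it and the grasp point (between the pads) lies 8 mm behind it; y points along the fingers, x is the direction in which the jaws open and shut, and the axes are right-handed (so a half turn about y gives the same grasp; the last joint's range is limited). The gripper opens to 93 mm and grips with 3 to 60 N. Pads are 15 mm wide; open, the fingers measure 128 mm over their backs; the gripper's body (75 mm by 188 mm) begins 65 mm behind the grasp point.
Start: joints at [-1.187, 0.13, 1.488, -0, 1.523, -0.085], TCP at [0.271, -0.535, 0.23] pointing down, gripper open.
Joint ranges: [-2.96, 2.96], [-0.89, 2.26], [0.02, 2.5], [-1.34, 4.48], [0, 2.73], [-2.66, 2.66]. Speed limits (rad/s): [2.39, 2.39, 2.79, 3.14, 3.14, 3.14].

## Interface

Orientations are given as a rotation vector (axis times angle).
In Python, from plant import readout, optics, robot gives the robot as it stands.
- The arm moves only by the shell command python3 -m creep 'ROWS' [FORCE]. ROWS is JSON, a list that holds one entry, the list of rows, each a list of 7 numbers: the closure, from 0 (fully open) to 1 (shut), then the shift along the tool's x, y, z in cm, then the turn, a rotation vector about the tool's x, y, z in degrees. In form: [[[grip, x, y, z, wx, wy, wz], ...]]. A call has exactly 8 rows; each row shifts and turns the pose as measured when the row begins, along the tool's axes as they then stand; what a row does not reach is not made up. A row lasts 1/10 s, in which the tool goes at most 50 mm and 8.59 degrees, less where a joint would pass 70% of its speed; a pose out of reach is approached as far as the arm can. A call is refused whole if a number of a shift passes 5 or a number of a turn 8.59, either way. A call with a gripper value outside its range is refused whole. The fingers move at their own pace and stop on an object; FORCE is the grip in N (left out, the last holds). Time passes only in rows, so rows that do not move let the fingers close, or fill a call up. It gives the time, the measured TCP pose, the force and the opening at its end, in the units of the state.
- readout.read_state(): the state, without advancing time (a new reading comes with each control period).
- optics.read_camera(name): name is "side" or "top" or "wrist"; returns a dict with "frame" (384x512x3 uint8, red, green, blue), "depth" (384x512 float32, m along the optical axis (not along the pixel's ray), 0 where there is no reading), "intrinsics" (3x3 intrinsics, pixels), "dist_coeffs" ([k1, k2, p1, p2, k3] as OpenCV has them; the pictures are not rectified), "R" (3x3) and "t" (3): a world point X has camera coordinates R X + t. Camera axes: x right, y down, z forward; pixel columns grow to the right and rows downward; lengths in m; the calibration is good to about 2 mm. A picture is of the moment at which its call begins.
- robot.close_job(): hands the job in, once; it reports no verdict.
The state is a dict: "t": time; "q": joint angles; "dq": joint speeds; "joint_torque": joint torques, N m; "tool_pos": TCP position; "orientation": TCP orientation; "force": force on the tool from outside, world axes, zero at the start; "wrist_torque": the same for the moment, N m; "opening": finger opening in m.
Only numpy, scipy, OpenCV 4.12 (cv2) and the standard library are available. Lean on these libraries where they do the work, as an engineer would, in place of code of your own. Each camera call takes 0.05 s, during which the arm holds its last target. There are 200 camera calls.

## Working session

There is one attempt and no reset: what is moved stays moved. The work goes in short steps, Python scripts to look and compute and a shell command to move; the robot and the scene stay as the last step left them, time stands still between calls to the robot, and variables do not carry over. Pictures are saved under pics/ and viewed, about 8 in all and at most 12, crops included, and the job is handed in when it is done.

```bash
ls; mkdir -p pics; cat > h.py <<'E'
import numpy as np, cv2
from scipy.spatial.transform import Rotation as Ro
from plant import readout, optics, robot
def grab(n):
    c=optics.read_camera(n); np.savez(f'{n}.npz',**c); return c
def load(n): return dict(np.load(f'{n}.npz'))
def cloud(c):
    K=c["intrinsics"];h,w=c["depth"].shape
    u,v=np.meshgrid(np.arange(w),np.arange(h))
    p=cv2.undistortPoints(np.stack([u,v],-1).reshape(-1,1,2).astype(np.float64),K,c["dist_coeffs"]).reshape(h,w,2)
    d=c["depth"][...,None].astype(float)
    X=np.concatenate([p*d,d],-1)
    W=(X-c["t"])@c["R"]; W[c["depth"]==0]=np.nan
    return W
def proj(c,P):
    return cv2.projectPoints(np.atleast_2d(P).astype(float),cv2.Rodrigues(c["R"])[0],c["t"],c["intrinsics"],c["dist_coeffs"])[0].reshape(-1,2)
def save(img,name,s=1):
    cv2.imwrite(f'pics/{name}.png',cv2.cvtColor(cv2.resize(img,None,fx=s,fy=s,interpolation=cv2.INTER_CUBIC),cv2.COLOR_RGB2BGR))
E
python3 - <<'E'
from h import *
a=grab("top");b=grab("side");
save(a["frame"],"top",1.5);save(b["frame"],"side",1.5)
for c in(a,b): print(-c["R"].T@c["t"])
s=readout.read_state();print(s)
E
```

```text
pics
[ 0.35653954 -0.01359644  1.01560729]
[0.25020524 0.73563841 0.53955804]
{'t': 0.1, 'q': array([-1.18741102e+00,  1.31078231e-01,  1.48917231e+00,  7.04790059e-07,
        1.52299112e+00, -8.53834989e-02]), 'dq': array([-0.00034119, -0.00163115, -0.00509532,  0.00262809, -0.00146349,
        0.00064715]), 'joint_torque': array([ 5.80130509e-04, -5.61339784e+01, -4.93097663e+01,  7.69582693e-02,
        2.90418748e-02, -8.08638242e-05]), 'tool_pos': array([ 0.27091681, -0.53480145,  0.2286957 ]), 'orientation': array([-1.39421972,  0.85832802, -0.85615724]), 'force': array([-0.70489084,  0.33892377, -0.3780765 ]), 'wrist_torque': array([-0.00429285,  0.04406873,  0.0196902 ]), 'opening': 0.09310304985338035}
```

View pics/top.png

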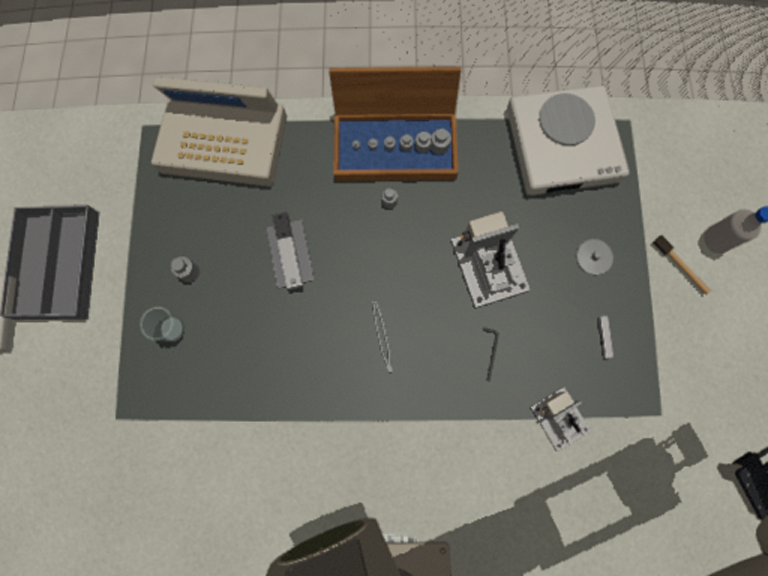

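View pics/side.png

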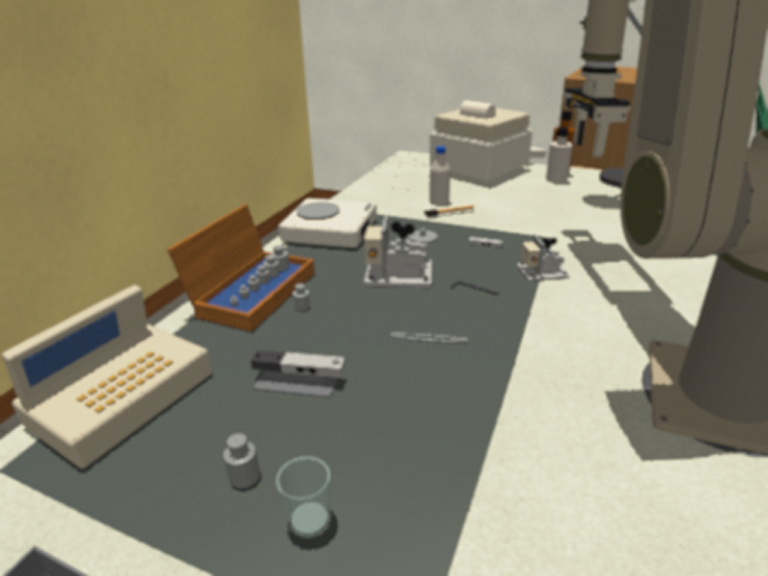

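```bash
python3 - <<'E'
from h import *
print(Ro.from_rotvec([-1.39421972,  0.85832802, -0.85615724]).as_matrix().round(3))
W=cloud(load("top"))
for n,(x,y) in dict().items(): pass
# heights map summary: connected components of z>15mm
z=np.nan_to_num(W[...,2]); m=((z>.012)&(W[...,0]>.25)).astype(np.uint8)
n,l,s,c=cv2.connectedComponentsWithStats(m)
for i in range(1,n):
    if s[i,4]>60: P=W[l==i]; print(i,s[i],np.percentile(P,[2,50,98],axis=0).round(3).tolist())
E
```

```text
[[ 0.452 -0.001  0.892]
 [-0.892  0.002  0.452]
 [-0.002 -1.     0.   ]]
1 [ 219   44   88   75 6108] [[0.787, -0.133, 0.016], [0.903, -0.018, 0.036], [0.942, 0.097, 0.142]]
2 [ 101   51   90   73 5133] [[0.78, 0.212, 0.019], [0.874, 0.322, 0.05], [0.936, 0.445, 0.135]]
3 [ 338   57   81   74 4528] [[0.753, -0.454, 0.02], [0.847, -0.349, 0.049], [0.954, -0.254, 0.059]]
4 [255 125  10  13  99] [[0.727, -0.019, 0.013], [0.735, -0.005, 0.034], [0.75, 0.006, 0.05]]
5 [   0  137   64   98 2122] [[0.466, 0.579, 0.013], [0.606, 0.661, 0.032], [0.728, 0.743, 0.047]]
6 [471 137  41  31 773] [[0.632, -0.668, 0.016], [0.652, -0.641, 0.096], [0.683, -0.627, 0.158]]
7 [182 141  20  52 534] [[0.565, 0.161, 0.026], [0.629, 0.185, 0.039], [0.703, 0.209, 0.043]]
8 [ 302  141   49   56 1502] [[0.557, -0.238, 0.012], [0.622, -0.188, 0.073], [0.674, -0.139, 0.122]]
10 [437 156  36  40 208] [[0.555, -0.615, 0.012], [0.62, -0.558, 0.015], [0.66, -0.524, 0.019]]
13 [114 171  18  16 225] [[0.583, 0.363, 0.016], [0.598, 0.376, 0.045], [0.621, 0.397, 0.067]]
40 [ 94 205  28  22 415] [[0.466, 0.382, 0.014], [0.494, 0.42, 0.049], [0.518, 0.436, 0.076]]
49 [361 261  30  35 584] [[0.287, -0.34, 0.021], [0.328, -0.306, 0.052], [0.366, -0.275, 0.081]]
51 [478 297  34  24 467] [[0.25, -0.492, 0.228], [0.264, -0.457, 0.33], [0.283, -0.437, 0.345]]
```

Candidates, in pixels of the 1.5x top picture: the large cell is (290,250), with its dark foot at (282,225). The look-alikes are small_cell (605,337), with no steel foot, and the small stand (558,415). I choose the cell at (290,250) and the larger stand at (490,260). Its plate is on the far side and its mouth faces the robot.

```bash
python3 - <<'E'
from h import *
c=load("top");W=cloud(c)
def sel(x0,x1,y0,y1,z0,z1):
    m=(W[...,0]>x0)&(W[...,0]<x1)&(W[...,1]>y0)&(W[...,1]<y1)&(W[...,2]>z0)&(W[...,2]<z1); return W[m]
def rect(P):
    r=cv2.minAreaRect((P[:,:2]*1000).astype(np.float32)); return [np.round(v,1) for v in r], len(P), np.median(P[:,2]).round(4)
print("cell",rect(sel(.54,.72,.14,.23,.034,.05)))
S=(.54,.69,-.25,-.12)
print("plate/wing high",rect(sel(*S,.112,.118)), rect(sel(*S,.117,.126)), rect(sel(*S,.126,.15)))
print("cheek",rect(sel(*S,.062,.069)));print("bridge",rect(sel(*S,.071,.08)));print("base",rect(sel(*S,.009,.015)))
print(np.histogram(sel(*S,.0,.15)[:,2],bins=np.arange(0,.15,.004)))
f=c["frame"]
a=cv2.resize(f[135:200,175:215],None,fx=8,fy=8,interpolation=cv2.INTER_CUBIC);b=cv2.resize(f[135:205,298:358],None,fx=8,fy=8,interpolation=cv2.INTER_CUBIC)
a=cv2.copyMakeBorder(a,0,560-a.shape[0],0,0,cv2.BORDER_CONSTANT);save(np.hstack([a,b]),"crop")
E
```

```text
cell ([array([635. , 186.9]), array([145.7,  29.7]), np.float64(12.1)], 500, np.float64(0.0394))
plate/wing high ([array([ 626. , -197.4]), array([72.2, 72.4]), np.float64(43.4)], 54, np.float64(0.1154)) ([array([ 628.6, -184.9]), array([66.7, 79. ]), np.float64(66.2)], 149, np.float64(0.1204)) ([array([0., 0.]), array([0., 0.]), np.float64(0.0)], 0, np.float64(nan))
cheek ([array([ 616.6, -197.4]), array([128. ,  81.9]), np.float64(26.6)], 158, np.float64(0.0646))
bridge ([array([ 617.2, -179.7]), array([99.8, 73.8]), np.float64(80.5)], 193, np.float64(0.0738))
base ([array([ 601.8, -187.3]), array([123.3, 125.1]), np.float64(0.2)], 482, np.float64(0.0112))
(array([132,  65, 396, 157,  20,  10,  12,  10,  29, 140,  55,  23,  28,
        24,  29,  86,  92,  64, 126,  41,  19,  13,  16,  32, 224,  67,
        15,  23,  30,  71,  88,   2,   0,   0,   0,   0,   0]), array([0.   , 0.004, 0.008, 0.012, 0.016, 0.02 , 0.024, 0.028, 0.032,
       0.036, 0.04 , 0.044, 0.048, 0.052, 0.056, 0.06 , 0.064, 0.068,
       0.072, 0.076, 0.08 , 0.084, 0.088, 0.092, 0.096, 0.1  , 0.104,
       0.108, 0.112, 0.116, 0.12 , 0.124, 0.128, 0.132, 0.136, 0.14 ,
       0.144, 0.148]))
  return _methods._mean(a, axis=axis, dtype=dtype,
  ret = ret.dtype.type(ret / rcount)
```

View pics/crop.png

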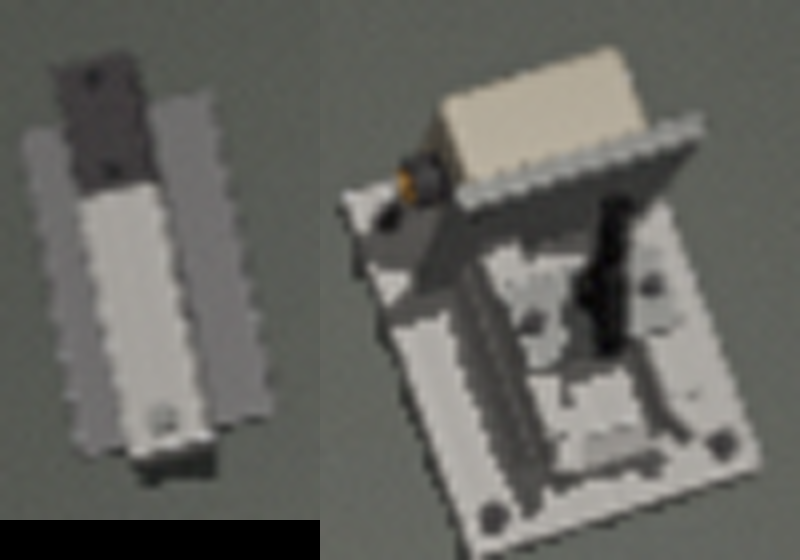

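The crop confirms the dark-footed cell on its rest. The button is at crop (165,420), at the end near the robot. The stand has its wing at (607,280) and its mouth at about (600,470). The cell fits 145.7 x 29.7 mm at z 0.039, with yaw 12.1° and centre (0.635,0.187), as it must be. I move over it.

```bash
python3 -m creep '[[[0,0,0,0,0,7.4,0],[0,0,0,0,0,7.4,0],[0,-3.9,0,2.9,0,0,0],[0,-3.9,0,2.9,0,0,0],[0,-3.9,0,2.9,0,0,0],[0,-3.9,0,2.9,0,0,0],[0,-3.9,0,2.9,0,0,0],[0,-3.9,0,2.9,0,0,0]]]' 40
cat > st.py <<'E'
from h import *
def st():
    s=readout.read_state();M=Ro.from_rotvec(s["orientation"]).as_matrix()
    print("t",round(s["t"],2),"p",(s["tool_pos"]*1000).round(1),"yaw",np.degrees(np.arctan2(M[1,2],M[0,2])).round(2),"downtilt",(M[2]).round(3),"F",s["force"].round(1),"T",s["wrist_torque"].round(3),"op",round(s["opening"]*1000,1),"q6",s["q"][5].round(2))
    return s,M
def to(g,yaw=None):
    """tool-axis shift (cm) to reach world g (mm)"""
    s,M=st(); d=M.T@(np.array(g)-s["tool_pos"]*1000)/10; print("shift cm",d.round(2))
    if yaw is not None: print("wy",-(((yaw-np.degrees(np.arctan2(M[1,2],M[0,2]))+180)%360)-180))
if __name__=="__main__": st()
E
python3 st.py
```

```text
t: 0.9
tool_pos: [0.3939, -0.2658, 0.2233]
orientation: [-1.29, 1.077, -1.06]
force: [1.4, -1.1, 0.0]
opening: 0.0929
t 0.9 p [ 393.9 -265.8  223.3] yaw 10.84 downtilt [-0.01  -1.    -0.004] F [ 1.4 -1.1  0. ] T [ 0.019 -0.004 -0.023] op 92.9 q6 0.68
```

```bash
python3 - <<'E'
from h import *
c=load("top")
C=-c["R"].T@c["t"]
def at(u,v,z):
    f=np.array([[[298+(u-320)/8-.5+.06,135+v/8-.5+.06]]])
    p=cv2.undistortPoints(f,c["intrinsics"],c["dist_coeffs"])[0,0]
    d=c["R"].T@np.array([p[0],p[1],1]); return (C+d*(z/1000-C[2])/d[2])[:2]*1000
for n,l,r,z in (("plate",(468,208),(705,130),122),("basefront",(475,555),(762,465),12)):
    a,b=at(*l,z),at(*r,z); d=a-b; print(n,a.round(1),b.round(1),np.linalg.norm(d).round(1),"yaw",np.degrees(np.arctan2(-d[0],d[1])).round(1),"mid",((a+b)/2).round(1))
for p in ((615,195),(607,355)): print(at(*p,122).round(1))
E
```

```text
plate [ 621.9 -150.9] [ 647.4 -228.4] 81.7 yaw 18.3 mid [ 634.6 -189.7]
basefront [ 528.6 -165.3] [ 559.7 -268.1] 107.4 yaw 16.9 mid [ 544.1 -216.7]
[ 625.9 -198.2]
[ 573.3 -193. ]
```

```bash
python3 -c "
from st import *
to([596,179,170],12.1)"
```

```text
t 0.9 p [ 393.9 -265.8  223.3] yaw 10.84 downtilt [-0.01  -1.    -0.004] F [ 1.4 -1.1  0. ] T [ 0.019 -0.004 -0.023] op 92.9 q6 0.68
shift cm [-39.83   5.6   28.24]
wy -1.2632467431807584
```

```bash
python3 -m creep '[[[0,-4,0,2.8,0,-1.2,0],[0,-4,0,2.8,0,0,0],[0,-4,0,2.8,0,0,0],[0,-4,0,2.8,0,0,0],[0,-4,0,2.8,0,0,0],[0,-4,0,2.8,0,0,0],[0,-4,0,2.8,0,0,0],[0,-4,0,2.8,0,0,0]]]' >/dev/null; python3 -c "
from st import *
to([596,179,170],12.1)"
```

```text
t 1.7 p [546.2 104.3 223.6] yaw 12.06 downtilt [-0.01  -1.    -0.005] F [ 0.9 -0.5  0.1] T [-0.004 -0.048 -0.001] op 93.3 q6 1.45
shift cm [-6.21  5.38  6.46]
wy -0.04032176046268887
```

```bash
python3 -m creep '[[[0,-2,1.3,2.1,0,0,0],[0,-2,1.3,2.1,0,0,0],[0,-1.7,1.3,1.8,0,0,0],[0,-0.5,1.3,0.4,0,0,0],[0,0,0,0,0,0,0],[0,0,0,0,0,0,0],[0,0,0,0,0,0,0],[0,0,0,0,0,0,0]]]' >/dev/null; python3 - <<'E'
from st import *
st()
c=grab("wrist");W=cloud(c);save(c["frame"],"w1",1.5)
print(-c["R"].T@c["t"])
m=(W[...,2]>.034)&(W[...,2]<.05)&(W[...,0]>.54)&(W[...,0]<.73)&(W[...,1]>.14)&(W[...,1]<.24)
P=W[m];r=cv2.minAreaRect((P[:,:2]*1000).astype(np.float32));print(r,len(P),np.median(P[:,2]))
# yaw and lateral offset from edges
for lo in (8,12,16):
    a=np.radians(lo);
E
```

```text
t 2.5 p [595.3 186.3 168.1] yaw 12.43 downtilt [-0.01  -1.    -0.009] F [-0.5 -0.4  0.6] T [ 0.015 -0.031 -0.025] op 92.7 q6 1.57
[0.67829237 0.20427393 0.32269794]
((633.7342529296875, 186.11611938476562), (145.15386962890625, 28.192848205566406), 13.054242134094238) 5654 0.04043295639835111
```

View pics/w1.png

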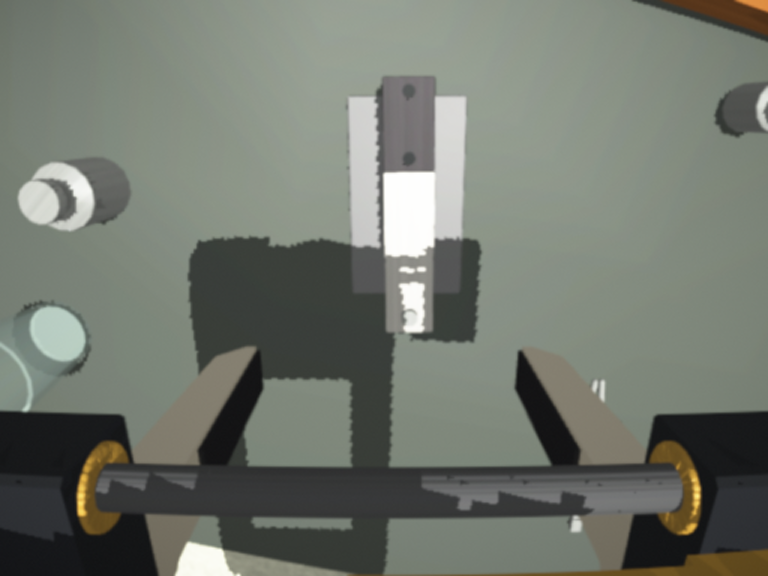

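The wrist picture shows the cell upright in the image: foot at (408,120), button at (410,318), nothing near the finger paths. The fit is 145.2 x 28.2 mm, centre (633.7,186.1), yaw 13.05°.

```bash
python3 -m creep '[[[0,0,0,0,0.5,-0.6,-0.6],[0,0.9,3,-0.2,0,0,0],[0,0,3,0,0,0,0],[0,0,3,0,0,0,0],[0,0,2.5,0,0,0,0],[0,0,0,0,0,0,0],[0,0,0,0,0,0,0],[0,0,0,0,0,0,0]]]' ; python3 -c "
from st import *
to([594.7,177.1,23],13.05)"
```

```text
t: 3.35
tool_pos: [0.6008, 0.175, 0.059]
orientation: [-1.298, 1.027, -1.049]
force: [-0.9, 0.6, -0.1]
opening: 0.093
t 3.35 p [600.8 175.   59. ] yaw 13.07 downtilt [ 0.004 -1.     0.016] F [-0.9  0.6 -0.1] T [ 0.006  0.011 -0.013] op 93.0 q6 1.55
shift cm [-0.36  3.59 -0.61]
wy 0.019714359374262358
```

```bash
python3 -m creep '[[[0,-0.3,1.8,-0.6,-0.8,0,0.2],[0,0,1.7,0,0,0,0],[0,0,0,0,0,0,0],[0,0,0,0,0,0,0],[0,0,0,0,0,0,0],[0,0,0,0,0,0,0],[0,0,0,0,0,0,0],[0,0,0,0,0,0,0]]]' >/dev/null; python3 -c "
from st import *
to([594.7,177.1,23],13.05)"
```

```text
t 4.15 p [597.4 177.5  25.8] yaw 13.09 downtilt [ 0.001 -1.     0.009] F [-0.5 -0.6 -0. ] T [ 0.055  0.014 -0.013] op 92.6 q6 1.55
shift cm [-0.03  0.28 -0.28]
wy 0.044574502025767515
```

```bash
python3 -m creep '[[[0,0,0.3,-0.2,-0.5,0,0],[0,0,0,0,0,0,0],[1,0,0,0,0,0,0],[1,0,0,0,0,0,0],[1,0,0,0,0,0,0],[1,0,0,0,0,0,0],[1,0,0,0,0,0,0],[1,0,0,0,0,0,0]]]' 50 >/dev/null; python3 st.py
```

```text
t 4.95 p [595.8 177.   23.1] yaw 13.09 downtilt [ 0.001 -1.     0.   ] F [ 0.1 -0.9  0.1] T [ 0.003  0.037 -0.024] op 49.5 q6 1.55
```

```bash
python3 -m creep '[[[1,0,0,0,0,0,0],[1,0,0,0,0,0,0],[1,0,0,0,0,0,0],[1,0,0,0,0,0,0],[1,0,0,0,0,0,0],[1,0,0,0,0,0,0],[1,0,-1,0,0,0,0],[1,0,-2,0,0,0,0]]]' >/dev/null; python3 st.py
```

```text
t 5.75 p [591.9 176.2  49.7] yaw 13.09 downtilt [ 0.001 -1.    -0.009] F [-0.1  0.2 -3.4] T [-0.002  0.218 -0.036] op 27.5 q6 1.55
```

```bash
python3 -c "
from st import *
to([436,-251,170],17.5)"
```

```text
t 5.75 p [591.9 176.2  49.7] yaw 13.09 downtilt [ 0.001 -1.    -0.009] F [-0.1  0.2 -3.4] T [-0.002  0.218 -0.036] op 27.5 q6 1.55
shift cm [ 38.09 -11.78 -24.97]
wy -4.4099058626452745
```

```bash
python3 -m creep '[[[1,0,-3,0,0,0,0],[1,1,-3,-1,0,0,0],[1,3,-3,-2,0,0,0],[1,3,-2.5,-2,0,0,0],[1,3,0,-2,0,0,0],[1,3,0,-2,0,0,0],[1,3,0,-2,0,0,0],[1,3,0,-2,0,0,0]]]' >/dev/null;python3 -m creep '[[[1,3,0,-2,0,0,0],[1,3,0,-2,0,0,0],[1,3,0,-2,0,-2,0],[1,3,0,-2,0,-2.4,0],[1,3,0,-2,0,0,0],[1,2,0,-1.5,0,0,0],[1,1,0,-1,0,0,0],[1,0,0,0,0,0,0]]]' >/dev/null; python3 -c "
from st import *
to([436,-251,170],17.5)"
```

```text
t 7.35 p [ 424.8 -258.7  180.2] yaw 17.86 downtilt [ 0.002 -1.    -0.01 ] F [ 0.3  0.6 -3.3] T [-0.049  0.176 -0.008] op 27.7 q6 0.62
shift cm [-0.39  1.01  1.32]
wy 0.3566084076618097
```

```bash
python3 -m creep '[[[1,0,1,0,0.5,0,0],[1,0,0,0,0,0,0],[1,0,0,0,0,0,0],[1,0,0,0,0,0,0],[1,0,0,0,0,0,0],[1,0,0,0,0,0,0],[1,0,0,0,0,0,0],[1,0,0,0,0,0,0]]]' >/dev/null; python3 - <<'E'
from st import *
s,M=st()
c=grab("wrist");W=cloud(c)*1000
z=W[...,2]
inS=(W[...,0]>500)&(W[...,0]<720)&(W[...,1]>-290)&(W[...,1]<-110)
print(np.histogram(z[inS],bins=np.arange(-4,150,4)))
# held cell: points in tool frame
T=(W-s["tool_pos"]*1000)@M
m=(abs(T[...,0])<25)&(T[...,2]>20)&(T[...,2]<140)&(abs(T[...,1])<40)
P=T[m];print("cell T", np.percentile(P,[1,50,99],axis=0).round(1))
for zz in (40,60,80,100):
    q=P[(abs(P[:,2]-zz)<6)&(P[:,1]<np.median(P[:,1])+6)]; print(zz,len(q),np.percentile(q[:,0],[2,98]).round(1),np.median(q[:,1]).round(2))
save(c["frame"],"w2",1.5)
E
```

```text
t 8.15 p [ 425.6 -255.2  169.3] yaw 18.07 downtilt [-0. -1. -0.] F [ 0.   0.8 -4.3] T [-0.086  0.194 -0.017] op 27.8 q6 0.61
(array([1477, 6779,   27,  658, 1264,  273,    1,    0,    0,    1,  286,
        173,   17,   18,   21,   27,  219,   54,    0,    0,    0,    0,
          0,    0,    0,    0,    0,    0,    0,    0,    0,    0,    0,
          0,    0,    0,    0,    0]), array([ -4,   0,   4,   8,  12,  16,  20,  24,  28,  32,  36,  40,  44,
        48,  52,  56,  60,  64,  68,  72,  76,  80,  84,  88,  92,  96,
       100, 104, 108, 112, 116, 120, 124, 128, 132, 136, 140, 144, 148]))
cell T [[-14.2 -18.3  21.2]
 [ -0.5 -16.9  71.8]
 [ 13.2 -15.2 111.3]]
40 1709 [-14.3  12.5] -17.06
60 1905 [-13.6  12.6] -16.93
80 2123 [-13.6  12.9] -16.74
100 2357 [-13.6  13.3] -16.64
```

View pics/w2.png

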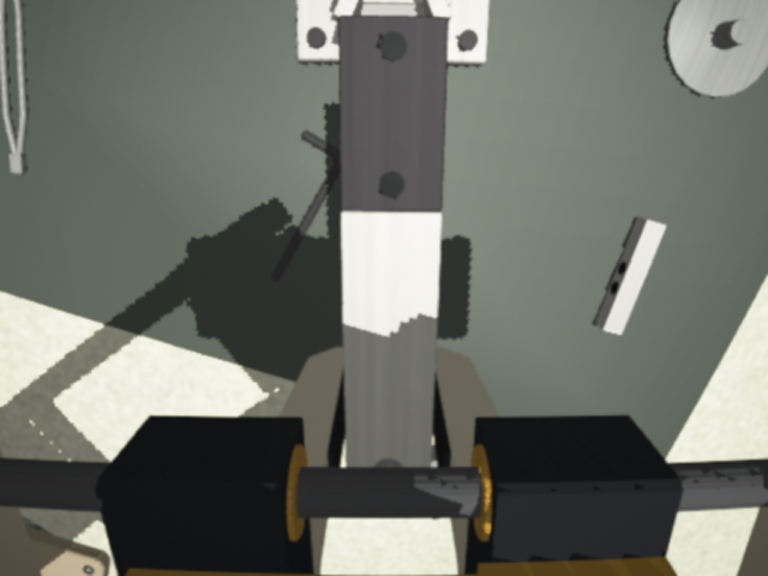

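The cell is held straight, pitched about 0.4° nose down, with its foot end at tool z = 112 mm. The picture shows only the front edge of the stand, at (390,30). I step aside so the stand comes into full view.

```bash
python3 -c "
from st import *
to([473,-135,185],18)"
```

```text
t 8.2 p [ 425.6 -255.2  169.3] yaw 18.06 downtilt [-0. -1. -0.] F [-0.2  0.1 -2.6] T [-0.035  0.221  0.018] op 27.6 q6 0.61
shift cm [-9.96 -1.57  8.24]
wy 0.06149249370992038
```

```bash
python3 -m creep '[[[1,-2.5,-0.5,2,0,0,0],[1,-2.5,-0.5,2,0,0,0],[1,-2.5,-0.5,2,0,0,0],[1,-2,0,2,0,0,0],[1,0,0,0,0,0,0],[1,0,0,0,0,0,0],[1,0,0,0,0,0,0],[1,0,0,0,0,0,0]]]' >/dev/null; python3 - <<'E'
from st import *
s,M=st()
c=grab("wrist");W=cloud(c)*1000
z=W[...,2];C=-c["R"].T@c["t"]*1000;print(C)
inS=(W[...,0]>520)&(W[...,0]<700)&(W[...,1]>-290)&(W[...,1]<-130)
h,b=np.histogram(z[inS],bins=np.arange(0,140,4));print([(int(x),int(n)) for n,x in zip(h,b)])
f=c["frame"]; save(f,"w3",1.5)
E
```

```text
t 9.0 p [ 473.3 -138.2  185.2] yaw 17.86 downtilt [ 0.001 -1.     0.   ] F [ 0.7 -1.1 -3.3] T [-0.033  0.189 -0.004] op 28.0 q6 0.87
[ 552.49973548 -111.2093266   340.5961118 ]
[(0, 6107), (4, 69), (8, 1522), (12, 3039), (16, 211), (20, 90), (24, 95), (28, 103), (32, 108), (36, 743), (40, 1254), (44, 248), (48, 269), (52, 279), (56, 294), (60, 550), (64, 1491), (68, 207), (72, 1486), (76, 527), (80, 164), (84, 151), (88, 184), (92, 217), (96, 354), (100, 310), (104, 292), (108, 369), (112, 500), (116, 543), (120, 856), (124, 7), (128, 0), (132, 0)]
```

View pics/w3.png

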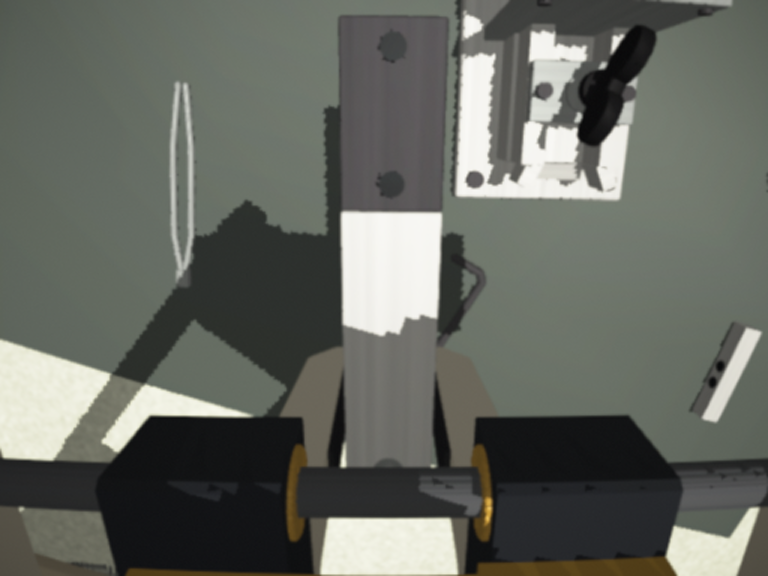

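The picture shows the stand at upper right: mouth about (565,175), bridge boss (600,90), plate along the top edge (620,5), and the wing from (640,40) to (595,130). I fit the plate face and the cheek walls in the cloud.

```bash
cat > fit.py <<'E'
from h import *
def fitstand(c,verbose=True):
    W=cloud(c)*1000
    P=W.reshape(-1,3);P=P[(P[:,0]>520)&(P[:,0]<700)&(P[:,1]>-300)&(P[:,1]<-120)]
    o=np.array([603.,-199.]);yaw=17.5
    def loc(P):
        a=np.radians(yaw);d=P[:,:2]-o; return np.c_[d[:,0]*np.cos(a)+d[:,1]*np.sin(a),-d[:,0]*np.sin(a)+d[:,1]*np.cos(a),P[:,2]]
    for it in range(6):
        L=loc(P)
        w=L[(abs(L[:,0]-33)<(5 if it<3 else 2))&(abs(L[:,1])<42)&(L[:,2]>76)&(L[:,2]<119)]
        k=np.polyfit(w[:,1],w[:,0],1)
        tol=4 if it<3 else 2
        s=[L[(abs(L[:,1]-y)<tol)&(L[:,0]>-34)&(L[:,0]<28)&(L[:,2]>44)&(L[:,2]<62)] for y in (27.2,-15.2)]
        ks=[np.polyfit(q[:,0],q[:,1]-y,1) if len(q)>20 else None for q,y in zip(s,(27.2,-15.2))]
        g=[(v,len(q)) for v,q in zip(ks,s) if v is not None]
        yo=np.mean([v[1] for v,_ in g]); dy=(-k[0]*len(w)+sum(v[0]*n for v,n in g))/(len(w)+sum(n for _,n in g)); dx=k[1]-33
        a=np.radians(yaw);o=o+dx*np.array([np.cos(a),np.sin(a)])+yo*np.array([-np.sin(a),np.cos(a)]);yaw+=np.degrees(dy)
    if verbose: print("stand",o.round(1),round(yaw,2),"n",len(w),[len(q) for q in s],"plate slope deg",np.degrees(k[0]).round(2),"walls",[(np.degrees(v[0]).round(2),v[1].round(2)) for v,_ in g])
    L=loc(P); b=L[(abs(L[:,2]-12)<3)]
    print("base plate y",np.percentile(b[:,1],[1,99]).round(1),"x",np.percentile(b[:,0],[1,99]).round(1),"floor z",np.median(L[(abs(L[:,2]-40)<3)&(abs(L[:,1])<12),2]).round(1),"bridge z",np.median(L[(abs(L[:,2]-74)<2.5)&(abs(L[:,0])<14),2]).round(1))
    q=L[(L[:,2]>100)&(np.hypot(L[:,0],L[:,1])<29)]; t=q[q[:,2]>np.percentile(q[:,2],98)-3]
    (cx,cy),(w_,h_),an=cv2.minAreaRect(t[:,:2].astype(np.float32)); print("wing local c",round(cx,1),round(cy,1),"size",round(w_,1),round(h_,1),"ang",round(an,1),"top",np.percentile(q[:,2],98).round(1))
    return o,yaw
if __name__=="__main__": fitstand(load("wrist"))
E
python3 fit.py; python3 - <<'E'
from st import *
s,M=st();c=load("wrist");W=cloud(c)*1000;T=(W-s["tool_pos"]*1000)@M
m=(abs(T[...,0])<22)&(T[...,2]>25)&(T[...,2]<125)&(abs(T[...,1]+17)<4);P=T[m]
print(cv2.minAreaRect(P[:,[0,2]].astype(np.float32)),P[:,2].max(),np.polyfit(P[:,2],P[:,1],1))
E
```

```text
stand [ 601.7 -199.1] 17.19 n 1775 [434, 191] plate slope deg -0.0 walls [(np.float64(0.0), np.float64(0.05)), (np.float64(-0.0), np.float64(-0.05))]
base plate y [-53.3  55. ] x [-61.4  54.7] floor z 40.3 bridge z 74.4
wing local c -0.7 0.6 size 8.8 46.8 ang 68.0 top 123.5
t 9.05 p [ 473.2 -138.3  185.1] yaw 17.84 downtilt [ 0.001 -1.     0.   ] F [-0.6  0.1 -2.6] T [-0.082  0.196 -0.045] op 27.4 q6 0.87
((-0.6549558639526367, 68.68975067138672), (87.47349548339844, 28.385019302368164), 89.3523178100586) 112.55391533477213 [ 6.98145677e-03 -1.73684496e+01]
```

The fit is consistent: floor 40.3, bridge 74.4, base width 108, walls within 0.05 mm. The stand is at (601.7,-199.1) with yaw 17.19°. The wing is at -22° in the stand frame, about -4.8° in the world. The cell sits -0.65° in the tool, so tool yaw 17.84° is right. The pre-insertion TCP is (437.4,-251.4).

```bash
python3 -m creep '[[[1,1,0,-2,0,0,0],[1,2,0,-2,0,0,0],[1,2,0,-1.5,0,0,0],[1,2,0,-1,0,0,0],[1,1.5,1,-0.4,0,0,0],[1,0.5,3,0,0.4,0,0],[1,0,3,0,0,0,0],[1,0,2,0,0,0,0]]]' >/dev/null; python3 -m creep '[[[1,0,0,0,0,0,0],[1,0,0,0,0,0,0],[1,0,0,0,0,0,0],[1,0,0,0,0,0,0],[1,0,0,0,0,0,0],[1,0,0,0,0,0,0],[1,0,0,0,0,0,0],[1,0,0,0,0,0,0]]]' >/dev/null; python3 -c "
from st import *
to([437.4,-251.4,44],17.84)"
```

```text
t 10.65 p [ 434.6 -256.6   95. ] yaw 17.33 downtilt [ 0.008 -1.     0.012] F [-0.2  0.5 -3.8] T [-0.065  0.273  0.022] op 27.5 q6 0.63
shift cm [-0.46  5.1   0.36]
wy -0.5122271261560343
```

```bash
python3 -m creep '[[[1,-0.2,1.5,0.2,-0.3,-0.5,0.4],[1,-0.2,1.5,0.1,0,0,0],[1,0,1.5,0,0,0,0],[1,0,0.4,0,0,0,0],[1,0,0,0,0,0,0],[1,0,0,0,0,0,0],[1,0,0,0,0,0,0],[1,0,0,0,0,0,0]]]' >/dev/null; python3 -c "
from st import *
to([437.4,-251.4,44],17.84)"
```

```text
t 11.45 p [ 437.2 -251.1   42.2] yaw 17.96 downtilt [-0.    -1.     0.006] F [ 0.2  0.1 -2.4] T [-0.03   0.212  0.013] op 27.7 q6 0.63
shift cm [ 0.04 -0.18  0.01]
wy 0.11887399514071717
```

```bash
python3 - <<'E'
from st import *
s,M=st();c=grab("wrist");W=cloud(c)*1000
a=np.radians(17.19);d=W[...,:2]-np.array([601.7,-199.1]);L=np.stack([d[...,0]*np.cos(a)+d[...,1]*np.sin(a),-d[...,0]*np.sin(a)+d[...,1]*np.cos(a),W[...,2]],-1)
m=(L[...,0]>-140)&(L[...,0]<-52)&(abs(L[...,1])<22)&(L[...,2]>52)&(L[...,2]<68);P=L[m]
for x0 in (-130,-115,-100,-85,-70):
    q=P[abs(P[:,0]-x0)<7];print(x0,np.percentile(q[:,1],[1,99]).round(1),np.median(q[:,2]).round(1))
print(P[:,0].max())
q=L[(abs(L[...,2]-66)<2)&(L[...,0]>-36)&(L[...,0]<-16)];print(len(q));print(np.histogram(q[:,1],bins=np.arange(-30,31,4)))
q=L[(abs(L[...,2]-40)<2.5)&(L[...,0]>-36)&(L[...,0]<-16)&(abs(L[...,1])<22)];print(np.percentile(q,[1,50,99],axis=0))
save(c["frame"],"w4",1.5)
E
```

```text
t 11.45 p [ 437.2 -251.1   42.2] yaw 17.96 downtilt [-0.    -1.     0.006] F [ 0.2  0.1 -2.4] T [-0.03   0.212  0.013] op 27.7 q6 0.63
-130 [-13.2  14.1] 59.5
-115 [-13.1  13.8] 59.5
-100 [-13.2  14. ] 59.5
-85 [-13.1  14. ] 59.5
-70 [-13.2  14.2] 59.5
-60.1189197745963
0
(array([0, 0, 0, 0, 0, 0, 0, 0, 0, 0, 0, 0, 0, 0, 0]), array([-30, -26, -22, -18, -14, -10,  -6,  -2,   2,   6,  10,  14,  18,
        22,  26,  30]))Traceback (most recent call last):
  File "<stdin>", line 9, in <module>
    return _quantile_unchecked(
        a, q, axis, out, overwrite_input, method, keepdims, weights)
    return _ureduce(a,
                    func=_quantile_ureduce_func,
    ...<5 lines>...
                    overwrite_input=overwrite_input,
                    method=method)
    r = func(a, **kwargs)
    result = _quantile(arr,
                       quantiles=q,
    ...<2 lines>...
                       out=out,
                       weights=wgt)
    slices_having_nans = np.isnan(arr[-1, ...])
                                  ~~~^^^^^^^^^
IndexError: index -1 is out of bounds for axis 0 with size 0
```

The cell is straight (y -13.2 to 14.1), its underside is 41.5 mm up and its tip is at stand x = -60. I insert it in stages.

```bash
python3 -m creep '[[[1,0.04,0,0.8,0,0,0],[1,0,0,0.8,0,0,0],[1,0,0,0.8,0,0,0],[1,0,0,0.7,0,0,0],[1,0,0,0,0,0,0],[1,0,0,0,0,0,0],[1,0,0,0,0,0,0],[1,0,0,0,0,0,0]]]' >/dev/null; python3 -c "
from st import *
to([437.4+90*.9553,-251.4+90*.2955,41.4],17.84)"
```

```text
t 12.3 p [ 471.1 -241.3   43.8] yaw 18.0 downtilt [ 0.002 -1.     0.008] F [ 1.1  0.5 -3.6] T [-0.058  0.229  0.02 ] op 27.8 q6 0.68
shift cm [0.04 0.28 5.48]
wy 0.16168698573429197
```

```bash
python3 -m creep '[[[1,0.03,0.15,0,-0.1,0.1,0.1],[1,0,0,0,0,0,0],[1,0,0,0,0,0,0],[1,0,0,0,0,0,0],[1,0,0,0,0,0,0],[1,0,0,0,0,0,0],[1,0,0,0,0,0,0],[1,0,0,0,0,0,0]]]' >/dev/null; python3 -c "
from st import *
to([437.4+90*.9553,-251.4+90*.2955,41.4],17.84)"
```

```text
t 13.1 p [ 470.5 -242.    42.1] yaw 17.83 downtilt [-0.001 -1.     0.006] F [ 0.7 -0.2 -3.6] T [-0.015  0.167  0.029] op 27.5 q6 0.68
shift cm [-0.02  0.1   5.56]
wy -0.005612570259756922
```

```bash
python3 -m creep '[[[1,0,0.1,0,0,0,0],[1,0,0,0,0,0,0],[1,0,0,0.6,0,0,0],[1,0,0,0.6,0,0,0],[1,0,0,0.6,0,0,0],[1,0,0,0.6,0,0,0],[1,0,0,0,0,0,0],[1,0,0,0,0,0,0]]]' >/dev/null; python3 -c "
from st import *
to([437.4+93*.9553,-251.4+93*.2955,41.2],17.84)"
```

```text
t 13.9 p [ 496.1 -233.7   41.2] yaw 17.87 downtilt [-0.    -1.     0.006] F [ 0.5 -0.6 -3.8] T [-0.066  0.203  0.008] op 27.4 q6 0.72
shift cm [-0.01  0.02  3.17]
wy 0.0300356893078515
```

```bash
python3 -m creep '[[[1,0,0,0.6,0,0,0],[1,0,0,0.6,0,0,0],[1,0,0,0.6,0,0,0],[1,0,0,0.5,0,0,0],[1,0,0,0,0,0,0],[1,0,0,0,0,0,0],[1,0,0,0,0,0,0],[1,0,0,0,0,0,0]]]' >/dev/null; python3 -c "
from st import *
to([437.4+93*.9553,-251.4+93*.2955,41.2],17.84)"
```

```text
t 14.7 p [ 519.8 -226.    41.2] yaw 17.87 downtilt [-0.    -1.     0.006] F [ 0.7  0.3 -3.3] T [0.011 0.162 0.038] op 27.3 q6 0.75
shift cm [0.   0.01 0.67]
wy 0.03355783844173743
```

Gentle final approach: 0.1 cm per row, reading the force.

```bash
python3 -m creep '[[[1,0,0,0.2,0,0,0],[1,0,0,0.1,0,0,0],[1,0,0,0.1,0,0,0],[1,0,0,0,0,0,0],[1,0,0,0,0,0,0],[1,0,0,0,0,0,0],[1,0,0,0,0,0,0],[1,0,0,0,0,0,0]]]' 10 >/dev/null; python3 st.py;python3 -m creep '[[[1,0,0,0.1,0,0,0],[1,0,0,0,0,0,0],[1,0,0,0.1,0,0,0],[1,0,0,0,0,0,0],[1,0,0,0,0,0,0],[1,0,0,0,0,0,0],[1,0,0,0,0,0,0],[1,0,0,0,0,0,0]]]' >/dev/null; python3 -c "
from st import *
to([437.4+93*.9553,-251.4+93*.2955,41.2],17.84)"
```

```text
t 15.5 p [ 523.8 -225.1   41.7] yaw 17.84 downtilt [-0.    -1.     0.006] F [-0.3 -0.3 -2. ] T [-0.033  0.133  0.031] op 28.0 q6 0.76
t 16.3 p [ 525.9 -224.4   41.7] yaw 17.84 downtilt [ 0.    -1.     0.006] F [-0.5  0.1 -2.3] T [-0.044  0.16  -0.046] op 28.1 q6 0.76
shift cm [-0.04  0.05  0.05]
wy -0.004937439226864626
```

```bash
python3 -m creep '[[[1,0,0,0.1,0,0,0],[1,0,0,0,0,0,0],[1,0,0,0,0,0,0],[1,0,0,0.1,0,0,0],[1,0,0,0,0,0,0],[1,0,0,0,0,0,0],[1,0,0,0,0,0,0],[1,0,0,0,0,0,0]]]' 25 >/dev/null; python3 st.py; python3 -m creep '[[[1,0,0,0.1,0,0,0],[1,0,0,0,0,0,0],[1,0,0,0,0,0,0],[1,0,0,0,0,0,0],[1,0,0,0,0,0,0],[1,0,0,0,0,0,0],[1,0,0,0,0,0,0],[1,0,0,0,0,0,0]]]'>/dev/null; python3 st.py
```

```text
t 17.1 p [ 526.4 -224.2   41.5] yaw 17.81 downtilt [-0.001 -1.     0.003] F [-2.5 -2.2 -1.2] T [-0.088  0.34  -0.014] op 27.8 q6 0.76
t 17.9 p [ 526.4 -224.2   41.4] yaw 17.81 downtilt [-0.001 -1.     0.001] F [-3.2 -1.1 -0. ] T [-0.063  0.368 -0.02 ] op 27.8 q6 0.77
```

Contact with the plate is 3.3 N, and the TCP is within 0.2 mm of the computed home position. I release and rise.

```bash
python3 -m creep '[[[0.4,0,0,0,0,0,0],[0.4,0,0,0,0,0,0],[0.4,0,0,0,0,0,0],[0.4,0,0,0,0,0,0],[0.4,0,0,0,0,0,0],[0.4,0,0,0,0,0,0],[0.4,0,0,0,0,0,0],[0.4,0,0,0,0,0,0]]]' >/dev/null; python3 st.py;python3 -m creep '[[[0.4,0,-1,0,0,0,0],[0.4,0,-3,0,0,0,0],[0.4,0,-4,0,0,0,0],[0.4,0,-4,0,0,0,0],[0.4,0,-2,0,0,0,0],[0.4,0,0,0,0,0,0],[0.4,0,0,0,0,0,0],[0.4,0,0,0,0,0,0]]]'>/dev/null; python3 - <<'E'
from st import *
from fit import fitstand
s,M=st();c=grab("wrist");o,y=fitstand(c);W=cloud(c)*1000
a=np.radians(y);d=W[...,:2]-o;L=np.stack([d[...,0]*np.cos(a)+d[...,1]*np.sin(a),-d[...,0]*np.sin(a)+d[...,1]*np.cos(a),W[...,2]],-1)
m=(L[...,0]>-125)&(L[...,0]<-17)&(abs(L[...,1])<16)&(abs(L[...,2]-58)<4);P=L[m]
print("cell",cv2.minAreaRect(P[:,:2].astype(np.float32)),P[:,0].min(),np.polyfit(P[:,0],P[:,2],1))
save(c["frame"],"w5",1.5)
E
```

```text
t 18.7 p [ 529.2 -224.3   43. ] yaw 17.83 downtilt [ 0.002 -1.     0.006] F [-0.3 -0.1  0.3] T [ 0.058  0.056 -0.021] op 55.7 q6 0.77
t 19.5 p [ 526.9 -223.7  189.6] yaw 17.82 downtilt [ 0.    -1.     0.005] F [0.4 0.9 0.2] T [-0.018 -0.02  -0.01 ] op 55.7 q6 0.77
stand [ 601.2 -198.2] 17.17 n 952 [0, 70] plate slope deg -0.09 walls [(np.float64(-1.21), np.float64(-0.04))]
base plate y [-55.5  53.2] x [-61.2  73.8] floor z nan bridge z 74.4
wing local c 0.1 -0.8 size 8.0 44.8 ang 67.4 top 123.7
cell ((-64.57615661621094, -0.49586009979248047), (30.5386962890625, 94.9599609375), 89.60064697265625) -111.97049415442841 [-3.07583735e-03  5.82562088e+01]
  return _methods._mean(a, axis=axis, dtype=dtype,
  ret = ret.dtype.type(ret / rcount)
```

View pics/w5.png

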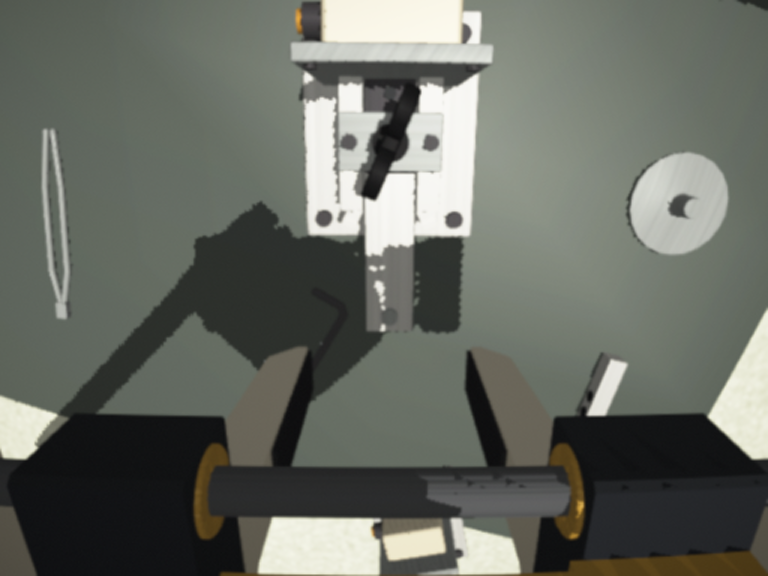

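The picture shows the cell under the bridge, (390,200) to (390,330), with the wing at (390,140). The rear end is at stand x = -112 as expected for home, and the top is 58.2 mm and level. Next is the half turn, so that joint 6 has its full range for tightening, with the jaws narrowed to about 20 mm.

```bash
python3 -m creep '[[[0.78,0,0,0,0,-8.5,0],[0.78,0,0,0,0,-8.5,0],[0.78,0,0,0,0,-8.5,0],[0.78,0,0,0,0,-8.5,0],[0.78,0,0,0,0,-8.5,0],[0.78,0,0,0,0,-8.5,0],[0.78,0,0,0,0,-8.5,0],[0.78,0,0,0,0,-8.5,0]]]' >/dev/null; python3 -m creep '[[[0.78,0,0,0,0,-8.5,0],[0.78,0,0,0,0,-8.5,0],[0.78,0,0,0,0,-8.5,0],[0.78,0,0,0,0,-8.5,0],[0.78,0,0,0,0,-8.5,0],[0.78,0,0,0,0,-8.5,0],[0.78,0,0,0,0,-8.5,0],[0.78,0,0,0,0,-8.5,0]]]' >/dev/null;python3 -c "
from st import *
to([601.7,-199.3,160],174.6)"
```

```text
t 21.15 p [ 510.3 -214.9  154.5] yaw 155.51 downtilt [ 0.007 -0.999  0.05 ] F [-0.4  0.2 -0.5] T [ 0.039 -0.094  0.012] op 20.4 q6 -1.64
shift cm [ 5.21 -0.9  -7.63]
wy -19.093880922476984
```

```bash
python3 -m creep '[[[0.78,0,-1.2,0,-1.4,-6,0.2],[0.78,0,0,0,-1.4,-6,0.2],[0.78,0,0,0,0,-6,0],[0.78,0,0,0,0,0,0],[0.78,0,0,0,0,0,0],[0.78,0,0,0,0,0,0],[0.78,0,0,0,0,0,0],[0.78,0,0,0,0,0,0]]]' >/dev/null;python3 -c "
from st import *
to([601.7,-199.3,160],174.6)"
```

```text
t 21.95 p [ 505.1 -212.2  154.9] yaw 173.99 downtilt [ 0.012 -1.     0.015] F [ 0.1 -0.6 -0.7] T [ 0.052 -0.158 -0.021] op 20.3 q6 -1.96
shift cm [ 2.3  -0.63 -9.46]
wy -0.6059818296183153
```

```bash
python3 -m creep '[[[0.78,0,-0.8,0,-0.8,-0.6,0.7],[0.78,0.6,0,-2.5,0,0,0],[0.78,0.6,0,-2.5,0,0,0],[0.78,0.6,0,-2.2,0,0,0],[0.78,0.4,0,-1.6,0,0,0],[0.78,0,0,0,0,0,0],[0.78,0,0,0,0,0,0],[0.78,0,0,0,0,0,0]]]' >/dev/null;python3 -c "
from st import *
to([601.7,-199.3,145],174.6)"
```

```text
t 22.75 p [ 598.1 -198.8  167.9] yaw 174.59 downtilt [-0.005 -1.    -0.006] F [-0.3 -0.2 -0.2] T [ 0.06  -0.155  0.024] op 20.5 q6 -1.88
shift cm [-0.01  2.29 -0.35]
wy -0.008666482314623636
```

```bash
python3 -m creep '[[[0.78,0,1,-0.3,0.3,0,-0.3],[0.78,0,0.4,0,0,0,0],[0.78,0,0,0,0,0,0],[0.78,0,0,0,0,0,0],[0.78,0,0,0,0,0,0],[0.78,0,0,0,0,0,0],[0.78,0,0,0,0,0,0],[0.78,0,0,0,0,0,0]]]' >/dev/null;python3 - <<'E'
from st import *
s,M=st();c=grab("wrist");W=cloud(c)*1000;T=(W-s["tool_pos"]*1000)@M
m=(abs(T[...,0])<30)&(abs(T[...,2])<32)&(W[...,2]>112)&(W[...,2]<126)
P=T[m];print(len(P));
if len(P)>30:print(cv2.minAreaRect(P[:,[0,2]].astype(np.float32)),np.percentile(W[m][:,2],98))
f=(abs(T[...,0])<45)&(T[...,1]>-8)&(T[...,1]<11)&(abs(T[...,2])<12);F=T[f];print(len(F),np.histogram(F[:,0],bins=np.arange(-40,41,4)))
for sg in(-1,1):
    q=F[(F[:,0]*sg>2)&(F[:,0]*sg<20)]; 
    if len(q):print(np.percentile(q[:,0]*sg,[2,10,50,98]))
save(c["frame"],"w6",1.5)
E
```

```text
t 23.55 p [ 599.3 -200.   152.9] yaw 174.49 downtilt [ 0. -1.  0.] F [-0.9 -0.2  0.6] T [ 0.1   -0.13  -0.009] op 20.4 q6 -1.88
998
((0.7064752578735352, -2.1068363189697266), (7.584284782409668, 52.81418991088867), 0.14339594542980194) 123.71651213492872
855 (array([  0,   0,   0,   0,  58,  99, 115, 151,   0,   0,   0,   0,  81,
       120, 113,  91,  27,   0,   0,   0]), array([-40, -36, -32, -28, -24, -20, -16, -12,  -8,  -4,   0,   4,   8,
        12,  16,  20,  24,  28,  32,  36,  40]))
[ 8.63467599  8.71286095 13.12375612 19.65731198]
[11.28769354 11.33497286 14.41045299 19.86963175]
```

View pics/w6.png

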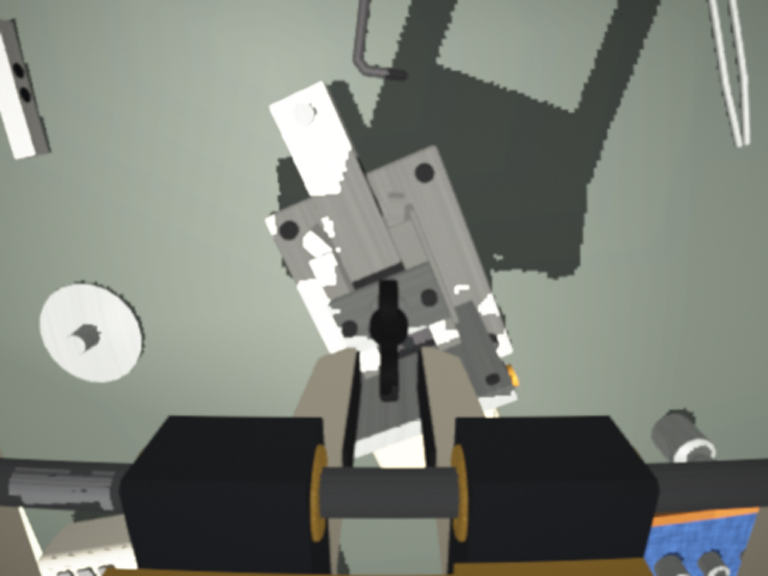

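The picture shows the wing between the open fingertips at (388,340). It is parallel to the pads within 0.15°, 0.6 mm off the jaws' middle and 2.1 mm off along its length. I correct that and go down over it.

```bash
python3 -m creep '[[[0.78,-0.06,0,-0.2,0,-0.1,0],[0.78,0,0,0,0,0,0],[0.78,0,1.2,0,0,0,0],[0.78,0,1.2,0,0,0,0],[0.78,0,0.8,0,0,0,0],[0.78,0,0,0,0,0,0],[0.78,0,0,0,0,0,0],[0.78,0,0,0,0,0,0]]]' >/dev/null;python3 -c "
from st import *
to([601.7,-199.3,112.5],174.6)"
```

```text
t 24.4 p [ 600.5 -200.4  116.3] yaw 174.6 downtilt [ 0.001 -1.     0.003] F [-0.5  0.   0.3] T [ 0.012 -0.155  0.019] op 20.4 q6 -1.88
shift cm [ 0.13  0.38 -0.11]
wy 0.0042013281332060615
```

```bash
python3 -m creep '[[[0.78,-0.02,0.35,-0.09,-0.1,0,0],[0.78,0,0,0,0,0,0],[1,0,0,0,0,0,0],[1,0,0,0,0,0,0],[1,0,0,0,0,0,0],[1,0,0,0,0,0,0],[1,0,0,0,0,0,0],[1,0,0,0,0,0,0]]]' 35 >/dev/null;python3 st.py
```

```text
t 25.2 p [ 602.2 -200.5  113.8] yaw 174.64 downtilt [ 0.001 -1.    -0.001] F [ 1.2  0.7 -1.1] T [ 0.211 -0.154  0.081] op 7.9 q6 -1.88
```

```bash
python3 -m creep '[[[1,0,0.02,0,0,3,0],[1,0,0.02,0,0,3,0],[1,0,0.02,0,0,3,0],[1,0,0.02,0,0,3,0],[1,0,0.02,0,0,3,0],[1,0,0.02,0,0,3,0],[1,0,0.02,0,0,3,0],[1,0,0.02,0,0,3,0]]]' >/dev/null;python3 st.py
```

```text
t 26.0 p [ 602.2 -200.7  112.4] yaw 149.83 downtilt [ 0.001 -1.    -0.001] F [ 0.4  1.1 -0.9] T [ 0.131 -0.114  0.209] op 7.9 q6 -1.45
```

```bash
python3 -m creep '[[[1,0,0.02,0,0,2.5,0],[1,0,0.02,0,0,2.5,0],[1,0,0.01,0,0,2.5,0],[1,0,0.02,0,0,2.5,0],[1,0,0.01,0,0,2.5,0],[1,0,0.02,0,0,2.5,0],[1,0,0.01,0,0,2.5,0],[1,0,0.01,0,0,2.5,0]]]' >/dev/null;python3 st.py; python3 -c "
from st import *
print(readout.read_state()['joint_torque'][5])"
```

```text
t 26.8 p [ 602.1 -200.9  111.3] yaw 129.04 downtilt [ 0.    -1.    -0.001] F [ 0.3  1.4 -0.4] T [ 0.105 -0.124  0.174] op 7.5 q6 -1.08
-0.7334625720977783
```

```bash
python3 -m creep '[[[1,0,0.02,0,0,2.5,0],[1,0,0.01,0,0,2.5,0],[1,0,0.01,0,0,2.5,0],[1,0,0.02,0,0,2.5,0],[1,0,0.01,0,0,2.5,0],[1,0,0.02,0,0,2.5,0],[1,0,0.01,0,0,2.5,0],[1,0,0.01,0,0,2.5,0]]]' >/dev/null;python3 st.py; python3 -c "
from st import *
print(readout.read_state()['joint_torque'][5])"
```

```text
t 27.6 p [ 601.9 -201.   110.3] yaw 108.28 downtilt [-0.    -1.    -0.001] F [ 0.1 -0.2  0. ] T [ 0.134 -0.057  0.2  ] op 7.7 q6 -0.72
-0.6995236314833164
```

```bash
sed -i 's/"q6",s\["q"\]\[5\].round(2))/"q6",s["q"][5].round(3),"tau6",s["joint_torque"][5].round(3))/' st.py; python3 -m creep '[[[1,0,0.02,0,0,2.5,0],[1,0,0.01,0,0,2.5,0],[1,0,0.01,0,0,2.5,0],[1,0,0.02,0,0,2.5,0],[1,0,0.01,0,0,2.5,0],[1,0,0.01,0,0,2.5,0],[1,0,0.01,0,0,2.5,0],[1,0,0.01,0,0,2.5,0]]]' >/dev/null;python3 st.py
```

```text
t 28.4 p [ 601.7 -201.   109.3] yaw 87.55 downtilt [-0.    -1.    -0.001] F [-0.5  0.8 -0.6] T [ 0.14  -0.069  0.251] op 7.8 q6 -0.359 tau6 -0.662
```

```bash
python3 -m creep '[[[1,0,0.02,0,0,2,0],[1,0,0.01,0,0,2,0],[1,0,0.01,0,0,2,0],[1,0,0.01,0,0,2,0],[1,0,0.01,0,0,2,0],[1,0,0.01,0,0,2,0],[1,0,0.01,0,0,2,0],[1,0,0.01,0,0,2,0]]]' >/dev/null;python3 st.py
```

```text
t 29.2 p [ 601.6 -201.   108.5] yaw 70.98 downtilt [-0.    -1.    -0.002] F [ 0.2  0.8 -1.2] T [ 0.196 -0.041  0.236] op 7.6 q6 -0.07 tau6 -0.442
```

```bash
cat > avg.py <<'E'
from st import *
st();r=[]
for i in range(8):
    optics.read_camera("wrist"); r.append(readout.read_state()["wrist_torque"][2])
print("Tz",np.round(r,3),"mean",np.mean(r).round(3),"+-",(np.std(r)/8**.5).round(3))
E
python3 avg.py
```

```text
t 29.2 p [ 601.6 -201.   108.5] yaw 70.98 downtilt [-0.    -1.    -0.002] F [ 0.2  0.8 -1.2] T [ 0.196 -0.041  0.236] op 7.6 q6 -0.07 tau6 -0.442
Tz [0.288 0.259 0.184 0.216 0.251 0.235 0.187 0.259] mean 0.235 +- 0.012
```

```bash
python3 -m creep '[[[1,0,0.01,0,0,1.2,0],[1,0,0.01,0,0,1.2,0],[1,0,0,0,0,1.2,0],[1,0,0.01,0,0,1.2,0],[1,0,0,0,0,1.2,0],[1,0,0.01,0,0,1.2,0],[1,0,0,0,0,1.2,0],[1,0,0.01,0,0,1.2,0]]]' >/dev/null;python3 avg.py
```

```text
t 30.4 p [ 601.5 -201.   108. ] yaw 60.7 downtilt [-0.    -1.    -0.002] F [-1.   1.1  0.1] T [0.186 0.025 0.349] op 7.9 q6 0.11 tau6 -0.148
Tz [0.243 0.288 0.294 0.296 0.32  0.249 0.316 0.333] mean 0.292 +- 0.011
```

```bash
sed -i 's/range(8)/range(30)/;s/8\*\*/30**/;s/np.round(r,3),//' avg.py; python3 avg.py
```

```text
t 30.8 p [ 601.5 -201.   108. ] yaw 60.81 downtilt [-0.    -1.    -0.002] F [ 0.1  0.7 -0.3] T [0.211 0.027 0.333] op 7.4 q6 0.108 tau6 0.282
Tz mean 0.291 +- 0.005
```

```bash
python3 -m creep '[[[1,0,0,0,0,0.3,0],[1,0,0,0,0,0.3,0],[1,0,0,0,0,0.3,0],[1,0,0,0,0,0.3,0],[1,0,0,0,0,0.3,0],[1,0,0,0,0,0.3,0],[1,0,0,0,0,0,0],[1,0,0,0,0,0,0]]]' >/dev/null;python3 avg.py
```

```text
t 33.1 p [ 601.5 -200.9  107.9] yaw 58.84 downtilt [-0.    -1.    -0.002] F [-0.9 -0.2  0.2] T [0.215 0.038 0.319] op 7.7 q6 0.142 tau6 0.343
Tz mean 0.322 +- 0.006
```

```bash
python3 -m creep '[[[1,0,0,0,0,-0.7,0],[1,0,0,0,0,-0.7,0],[1,0,0,0,0,-0.7,0],[1,0,0,0,0,-0.7,0],[1,0,0,0,0,-0.7,0],[1,0,0,0,0,-0.7,0],[1,0,0,0,0,0,0],[1,0,0,0,0,0,0]]]' >/dev/null;python3 avg.py
```

```text
t 35.4 p [ 601.5 -201.   108.1] yaw 63.36 downtilt [-0.    -1.    -0.002] F [-0.9  1.5  0.5] T [ 0.293  0.03  -0.057] op 7.9 q6 0.063 tau6 -0.098
Tz mean -0.057 +- 0.004
```

The on/back pair brackets F at about 41 N here, somewhat above snug, because the earlier brisk steps read low. I ease back and then approach slowly.

```bash
sed -i 's/range(30)/range(16)/;s/30\*\*/16**/' avg.py; python3 -m creep '[[[1,0,-0.01,0,0,-2,0],[1,0,-0.01,0,0,-2,0],[1,0,-0.01,0,0,-2,0],[1,0,-0.01,0,0,-2,0],[1,0,-0.01,0,0,-2,0],[1,0,-0.01,0,0,-1,0],[1,0,0,0,0,-0.5,0],[1,0,0,0,0,-0.3,0]]]' >/dev/null;python3 avg.py;  python3 -m creep '[[[1,0,0,0,0,0.3,0],[1,0,0,0,0,0.3,0],[1,0,0,0,0,0.3,0],[1,0,0,0,0,0.3,0],[1,0,0,0,0,0.3,0],[1,0,0,0,0,0.3,0],[1,0,0,0,0,0.3,0],[1,0,0,0,0,0.3,0]]]' >/dev/null;python3 avg.py
```

```text
t 37.7 p [ 601.6 -201.   108.7] yaw 75.58 downtilt [-0.    -1.    -0.001] F [-0.9  1.6  1. ] T [ 0.195 -0.006 -0.151] op 7.6 q6 -0.15 tau6 -0.089
Tz mean -0.093 +- 0.006
t 39.3 p [ 601.6 -201.   108.6] yaw 73.05 downtilt [-0.    -1.    -0.002] F [-0.6  0.6 -0. ] T [0.218 0.005 0.308] op 7.8 q6 -0.106 tau6 0.183
Tz mean 0.292 +- 0.008
```

The on and back readings now agree: F ≈ 31 N with drag ≈ 0.19, which is snug. I release with a small opening to stay clear of the plate, then rise.

```bash
python3 -m creep '[[[0.82,0,0,0,0,0,0],[0.82,0,0,0,0,0,0],[0.82,0,0,0,0,0,0],[0.82,0,0,0,0,0,0],[0.82,0,0,0,0,0,0],[0.82,0,-1,0,0,0,0],[0.82,0,-1.5,0,0,0,0],[0.82,0,-2,0,0,0,0]]]' >/dev/null;python3 avg.py;  python3 -m creep '[[[0.82,0,-3,0,0,0,0],[0.82,0,-3,-2,0,0,0],[0.82,0,-1,-3,0,0,0],[0.82,0,0,-3,0,0,0],[0.82,0,0,-2,0,0,0],[0.82,0,0,0,0,0,0],[0.82,0,0,0,0,0,0],[0.82,0,0,0,0,0,0]]]' >/dev/null;python3 - <<'E'
from st import *
from fit import fitstand
import warnings;warnings.simplefilter("ignore")
s,M=st();c=grab("wrist");W=cloud(c)*1000
o=np.array([601.5,-198.7]);a=np.radians(17.19);d=W[...,:2]-o;L=np.stack([d[...,0]*np.cos(a)+d[...,1]*np.sin(a),-d[...,0]*np.sin(a)+d[...,1]*np.cos(a),W[...,2]],-1)
P=L[(L[...,0]>-125)&(L[...,0]<-17)&(abs(L[...,1])<16)&(abs(L[...,2]-58)<4)]
print("cell",cv2.minAreaRect(P[:,:2].astype(np.float32)),np.percentile(P[:,0],[.2,1]),np.polyfit(P[:,0],P[:,2],1))
q=L[(L[...,2]>105)&(L[...,2]<125)&(np.hypot(L[...,0],L[...,1])<29)];print(len(q),cv2.minAreaRect(q[:,:2].astype(np.float32)),np.percentile(q[:,2],98))
save(c["frame"],"w7",1.5)
E
```

```text
t 40.9 p [ 599.9 -200.9  153.3] yaw 72.99 downtilt [-0.005 -1.    -0.002] F [ 0.9 -0.6 -0.3] T [-0.027 -0.009 -0.012] op 16.9 q6 -0.106 tau6 0.0
Tz mean -0.003 +- 0.008
t 42.5 p [ 570.7 -298.4  225.1] yaw 73.11 downtilt [-0.004 -1.    -0.002] F [ 1.   0.9 -0.3] T [-0.037 -0.1    0.029] op 16.7 q6 -0.265 tau6 -0.041
cell ((-64.50172424316406, -0.24372482299804688), (95.34754943847656, 30.457712173461914), 1.3167123794555664) [-111.77369852 -110.80388395] [-1.32462418e-03  5.82740417e+01]
773 ((-0.21368789672851562, -0.4251232147216797), (53.258872985839844, 7.8116583824157715), 56.29981231689453) 118.49840015106412
```

View pics/w7.png

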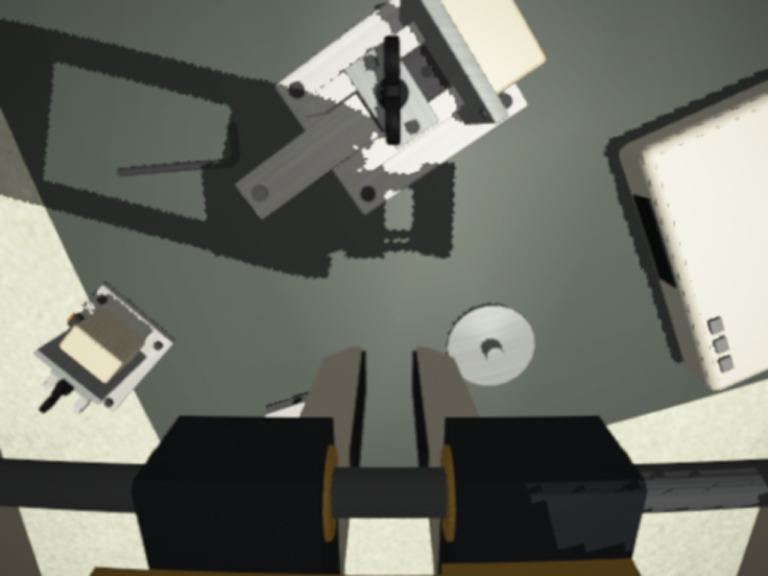

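The picture shows the cell home under the bridge, with its free end at (260,190) and the wing at (392,90). The gripper is clear, and the free torque zero is -0.003 N m, so the clamp estimate stands. I hand it in.

```bash
python3 -c "
from plant import robot
print(robot.close_job())"
```

```text
the job is handed in; nothing more can be done
None
```

The load cell is home in the stand and clamped at about 31 N, but on the way I overshot to roughly 40–43 N. The job is handed in at about 42.6 s, under the 67 s limit, with the gripper open and clear.

- **Seating:** The foot slid under the bridge and met the upright plate at about 3 N. My last check put the cell's rear end at stand x = -111.8 mm (expected -112). The top was level at 58.3 mm.
- **Clamping:** I turned the wing screw clockwise in steps. The quick steps made the torque read low, so I went too far. I eased back about 17° and came on again slowly. The last readings were 0.292 N m turning on and -0.093 N m turning back, which gives F ≈ 31 N with a drag of about 0.19 N m. After release the sensor zero was -0.003 N m, so that estimate should hold to about ±3 N.
- **Where the readings disagreed:** The first two torque averages implied about 11 N and then 28 N. The slow on/back readings showed those were too low. I can't tell whether the brief peak did any harm to the cell.
- **Surroundings:** I saw no force on the upright plate beyond the gentle seating contact. The bystander items that were in view looked undisturbed. I did not check the ones out of view at the end.

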